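# Clear the air gun and set the chip-blower valve two turns open

### The job

Clear the bench's air line with the clamped air gun: squeeze its trigger fully home and let it spring right back. Then set the handwheel valve by its upright crank handle: turn it clockwise until it stops, back it off exactly two full turns, and finish still gripping that handle so the valve stays where you set it (do not let go at the end). Leave the other things on the bench where they lie.

Things in the scene. Friction and masses are not known exactly. Their poses are not given: they have to be found in the camera images.
- gun: air gun fixed to the bench; yaw varies, gun and valve may change sides. Base plate 190 x 70 x 8 mm; two posts 18 mm thick at x = -78 and 78 mm, tops at 120 mm, carry a round black grip of 26 mm diameter along the gun's x at z = 100 mm, open below. Nozzle at +x, to x = 130 mm; copper pipe at -x. Origin under the plate's centre
- grip_point (a point): point on the grip's centre line (x = -20, y = 0, z = 100 mm in the gun's frame) level with the place to squeeze; axes as the gun's
- trigger_pad (a point): point on the trigger's outer face, 65 mm from its hinge, where a finger squeezes. The trigger is a steel bar 92 x 8 x 20 mm high on the gun's +y side of the grip, free end to -x, upright hinge at x = 45, y = 21 mm of the gun. This face is 38 mm from the grip's centre line released, 25 mm fully home: trigger and grip are together 51 mm wide, 38 mm when home
- trigger (a joint): trigger angle (rad): 0 released, 0.20 fully home; sprung, about 3 N at the pad to start and 6.5 N fully home; springs back when let go
- valve: air valve fixed to the bench: 84 mm round flange, grey body, brass bonnet and an upright stem that carries the handwheel; yaw varies. Origin under the flange's centre, on the wheel's axis
- wheel_axis (a point): centre of the handwheel, on its upright axis, 120 mm above the bench; the wheel is level, rim circle of radius 60 mm, 134 mm over all, rim 14 mm thick (top at 127 mm), hub top at 129 mm. The point turns with the wheel: its x points towards the handle
- wheel (a joint): wheel angle (rad): 0 = closed, against a hard stop; grows as the wheel turns anticlockwise seen from above (opening), 6.283 a turn, upper stop at 20.4. Starts 0.3 to 0.9 turns open. Friction about 0.12 N m (2 N at the handle); it stays where it is left
- handle: crank handle: dark wooden upright round grip, 24 mm diameter, 62 mm tall (128 to 190 mm above the bench), standing on the wheel's rim 60 mm from its axis. It spins freely on its own upright pin, so the gripper can keep one orientation while it leads it round in a circle. Origin at the centre of its foot
- handle_mid (a point): middle of the crank handle, on its centre line, 159 mm above the bench
- salt_cellar: bystander: lidded white soapstone salt cellar, 68 mm across, 55 mm high; origin under its centre
- sanding_block: bystander: cedar sanding block 100 x 50 x 28 mm, long along its x; origin under its centre
- depth_gauge: bystander: steel depth gauge lying flat, 100 mm cross bar with a 170 mm blade along its x, 28 mm high; origin under the cross bar
- stone_blank: bystander: pinkish soapstone blank 100 x 80 x 45 mm with a drilled hole; origin under its centre
- funnel: bystander: small copper funnel, 72 mm across the mouth, standing in the blank's hole; origin where its collar rests on the blank, its mouth 45 mm higher
- bowl: bystander: small soapstone bowl, 90 mm across, 40 mm high; origin under its centre
- bit_case: bystander: aluminium drill-bit case 110 x 60 x 30 mm; origin under its centre

How it is judged:
By the outcome, as a careful person would: the job done as asked, in the order asked, and still so for the second after the job is handed in, while the arm keeps its last pose, push and grip.
It also fails if it takes over 72 s, if anything falls off the work surface, if the arm or the gripper's body presses on something with over 40 N, if the wrist force passes 120 N, or if a joint passes its speed limit or range.

### The arm

A 6-joint arm with a two-finger parallel gripper is mounted at the origin on the work surface. World frame = base frame: x ahead of the robot, y to its left, z up, the work surface at z = 0. Lengths are in m, angles in rad, forces in N, time in s.
With the tool pointing down it reaches from about 0.3 to 0.875 m from the base axis. Payload 6.4 kg.
Tool frame: the origin (TCP) lies between the finger pads; the fingertips stand tip_extent ahead of it and the grasp point (between the pads) lies 5 mm behind it (tip_extent is the distance from the TCP to the fingertips, in m); z points along the fingers, y is the direction in which the jaws open and shut (so a half turn about z gives the same grasp; the last joint's range is limited). The gripper opens to 85 mm and grips with 20 to 120 N. Pads are 22 mm wide; open, the fingers measure 114 mm over their backs; the gripper's body (76 mm by 85 mm) begins 54 mm behind the grasp point. The pads swing forward as they close: fully open they stand 13 mm farther back than shut.
Start: joints at [0.967, 0.181, 1.607, -0, 1.354, -0.206], TCP at [0.223, 0.53, 0.245] pointing down, gripper open.
Joint ranges: [-2.99, 2.99], [-0.89, 2.07], [0.3, 2.58], [-1.14, 4.28], [0, 2.63], [-3.12, 3.12]. Speed limits (rad/s): [2.57, 2.57, 3.01, 3.14, 3.14, 3.14].

### API

Orientations are given as a unit quaternion [w, x, y, z].
In Python, from bench import * gives the robot as it stands.
- The arm moves only by the shell command python3 -m jog 'ROWS'. ROWS is JSON, a list of rows, each a list of 3 entries, a list of its own where there are three numbers: the shift along the tool's x, y, z in mm, then the turn, a rotation vector about the tool's x, y, z in rad, then the opening, from 0 (shut) to 1 (fully open). A call has 1 to 20 rows; each row is the pose to reach, as a shift and turn from the pose measured when the call began, along the tool's axes at that moment; what a row does not reach only later rows make up. A row lasts 1/12 s, in which the tool goes at most 41.7 mm and 7.16 degrees, less where a joint would pass 70% of its speed; a pose out of reach is approached as far as the arm can. A call with a gripper value outside its range is refused whole. The fingers move at their own pace and stop on an object; the grip force is fixed at half the most. Time passes only in rows, so rows that repeat a pose let the fingers close. It gives the time, the measured TCP pose, the force and the opening at its end, in the units of the state.
- get_obs(): the state, without advancing time (a new reading comes with each control period).
- camera(name): name is "scene" or "top" or "wrist"; returns (picture, depth): 480x640x3 uint8, red, green, blue; 480x640 float32, m along the optical axis (not along the pixel's ray), 0 where there is no reading.
- get_calibration(name): a dict with "fx", "fy", "cx", "cy" (pixels), "world_from_camera" (4x4, takes a point from camera to world coordinates). Camera axes: x right, y down, z forward; pixel columns grow to the right and rows downward; lengths in m; the calibration is good to about 2 mm. A picture is of the moment at which its call begins: read the wrist's pose just before it. get_calibration takes no time and is no camera call; for the wrist camera it gives the pose at the moment of the call.
- hand_in(): hands the job in, once; it reports no verdict.
The state is a dict: "time_s": time; "q": joint angles; "dq": joint speeds; "joint_efforts": joint torques, N m; "eef_pos": TCP position; "eef_rot": TCP orientation; "wrist_force": force on the tool from outside, world axes, zero at the start; "torque": the same for the moment, N m; "opening": opening from 0.0 (shut) to 1.0 (fully open).
Only numpy, scipy, OpenCV 4.12 (cv2) and the standard library are available. Lean on these libraries where they do the work, as an engineer would, in place of code of your own. Each camera call takes 0.05 s, during which the arm holds its last target.

## Working session

There is one attempt and no reset: what is moved stays moved. The work goes in short steps, Python scripts to look and compute and a shell command to move; the robot and the scene stay as the last step left them, time stands still between calls to the robot, and variables do not carry over. Pictures are saved under pics/ and viewed, and the job is handed in when it is done.

```bash
mkdir -p pics; ls
python3 - <<'E'
from bench import *
import cv2,numpy as np
print(get_obs())
for n in ("scene","top"):
    p,d=camera(n); cv2.imwrite(f"pics/{n}0.png",p[:,:,::-1]); np.save(f"{n}_d.npy",d); np.save(f"{n}_p.npy",p)
    c=get_calibration(n); print(n,c); np.save(f"{n}_c.npy",c,allow_pickle=True)
E
```

```text
pics
{'time_s': 0.0, 'q': array([ 9.66713543e-01,  1.81554423e-01,  1.60803234e+00,  8.03696225e-06,
        1.35379735e+00, -2.06304382e-01]), 'dq': array([-0.00045132,  0.0001741 ,  0.00095172,  0.00037765,  0.00104927,
       -0.00129998]), 'joint_efforts': array([-1.19068147e-05, -4.44878733e+01, -3.51330650e+01, -3.58618690e-04,
        9.08279268e-03, -7.01376894e-05]), 'eef_pos': array([0.22240894, 0.52965886, 0.24436485]), 'eef_rot': array([-3.56698478e-04,  1.97581324e-01,  9.80286090e-01, -8.21650130e-04]), 'wrist_force': array([-0.45136722,  0.13647982,  0.04677124]), 'torque': array([-0.06162358,  0.0921564 ,  0.04398472]), 'opening': 1.0042707163333262}
scene {'fx': 480.45879511563504, 'fy': 480.45879511563504, 'cx': 318.65811081954166, 'cy': 248.68192908911848, 'world_from_camera': array([[ 0.65804653,  0.57018419, -0.49179748,  1.26306066],
       [ 0.75290481, -0.50731139,  0.41924873, -0.58571156],
       [-0.01044547, -0.64616186, -0.76312892,  1.18724349],
       [ 0.        ,  0.        ,  0.        ,  1.        ]])}
top {'fx': 613.1183210317048, 'fy': 613.1183210317048, 'cx': 322.4149594206996, 'cy': 236.56603124356525, 'world_from_camera': array([[-0.00310593, -0.97488781,  0.2226749 ,  0.25135161],
       [-0.99999369,  0.00264429, -0.00237127,  0.02062588],
       [ 0.00172291, -0.22268086, -0.97488987,  1.59794905],
       [ 0.        ,  0.        ,  0.        ,  1.        ]])}
```

View pics/scene0.png

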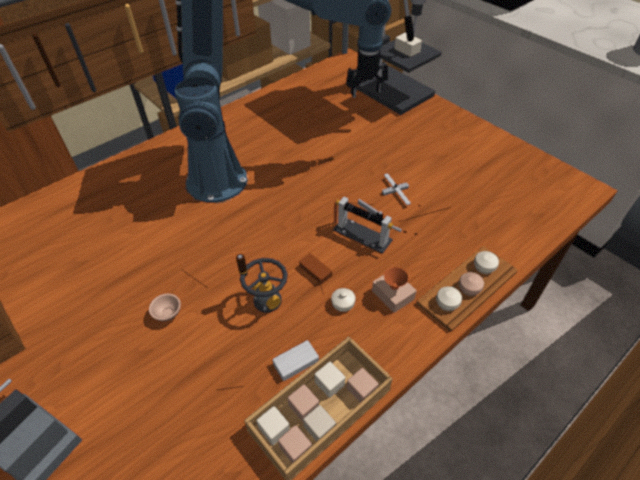

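View pics/top0.png

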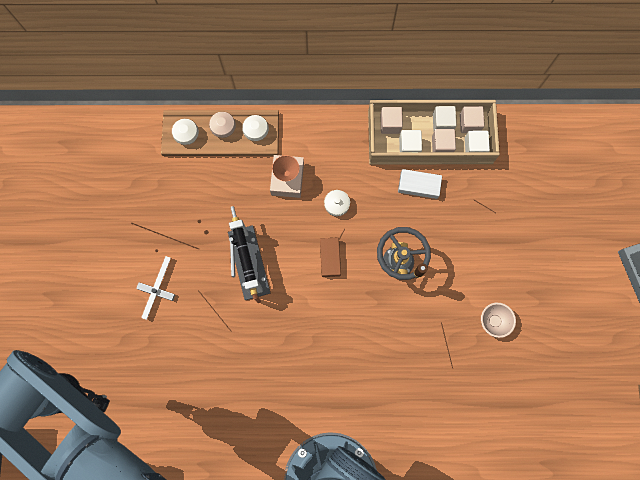

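The top view shows the gun at about (248,258), with its nozzle up at (233,210) and the trigger on its left at (233,262). The wheel is at about (404,254) and its handle at (420,271). Next I'll get 3D measurements.

```bash
cat > h.py <<'E'
import numpy as np,cv2
def cloud(n):
    d=np.load(f"{n}_d.npy");p=np.load(f"{n}_p.npy");c=np.load(f"{n}_c.npy",allow_pickle=True).item()
    v,u=np.mgrid[:480,:640]
    P=np.stack([(u-c['cx'])/c['fx']*d,(v-c['cy'])/c['fy']*d,d],-1)
    T=c['world_from_camera'];W=P@T[:3,:3].T+T[:3,3]; W[d==0]=np.nan
    return W,p,d
E
python3 - <<'E'
from h import *
for n,(a,b,c,d) in (("top",(215,195,285,310)),("top",(365,215,445,310))):
    p=np.load("top_p.npy")[b:d,a:c,::-1]; 
    cv2.imwrite(f"pics/crop{a}.png",cv2.resize(p,None,fx=5,fy=5,interpolation=cv2.INTER_CUBIC))
W,p,d=cloud("top")
# table z check
print("table",np.nanmedian(W[330:380,250:300,2]))
g=W[200:310,215:280].reshape(-1,3);gp=p[200:310,215:280].reshape(-1,3).astype(int)
print("z hist gun",np.histogram(g[:,2],bins=np.arange(-.01,.15,.01)))
# black grip
m=(g[:,2]>.1)&(g[:,2]<.117)&(gp.sum(1)<150)
q=g[m]; print(len(q),q.min(0),q.max(0),np.median(q,0))
pc=q[:,:2]-q[:,:2].mean(0);print("dir",np.linalg.svd(pc)[2][0])
m=(g[:,2]>.116)&(g[:,2]<.125); q=g[m];print("posts",len(q)); 
for s in (q[:,0]<q[:,0].mean(),q[:,0]>q[:,0].mean()): print(q[s].mean(0),q[s].min(0),q[s].max(0))
w=W[220:300,370:440].reshape(-1,3)
print("z hist valve",np.histogram(w[:,2],bins=np.arange(0,.21,.01)))
q=w[w[:,2]>.18];print("handle top",len(q),q.mean(0),q.min(0),q.max(0))
q=w[(w[:,2]>.115)&(w[:,2]<.135)];A=np.c_[2*q[:,:2],np.ones(len(q))]
r=np.linalg.norm(q[:,:2]-np.median(q[:,:2],0),axis=1); q=q[r>.045]
for i in range(6):
    A=np.c_[2*q[:,:2],np.ones(len(q))];s=np.linalg.lstsq(A,(q[:,:2]**2).sum(1),rcond=None)[0];R=np.sqrt(s[2]+s[0]**2+s[1]**2)
    rr=np.linalg.norm(q[:,:2]-s[:2],axis=1);q=q[abs(rr-R)<.012]
print("wheel",s[:2],R,len(q))
E
```

```text
table 1.7419336403312613e-05
z hist gun (array([2437, 3141,  322,   14,   16,    8,   16,   12,   12,   16,   56,
        441,  515,   99,    0]), array([-0.01,  0.  ,  0.01,  0.02,  0.03,  0.04,  0.05,  0.06,  0.07,
        0.08,  0.09,  0.1 ,  0.11,  0.12,  0.13,  0.14]))
437 [0.48013746 0.18318385 0.10036138] [0.61504706 0.24634629 0.11698612] [0.55170379 0.2126112  0.10999906]
dir [-0.95746145 -0.28856122]
posts 215
[0.47929786 0.19338896 0.11983226] [0.46124765 0.17411716 0.11601003] [0.54344928 0.23892431 0.1246766 ]
[0.60947299 0.23102096 0.1192821 ] [0.55115021 0.21089621 0.11607867] [0.63266602 0.24906409 0.12459412]
z hist valve (array([2121,   84,    1,   12,   65,  159,   79,   39,   19,    2,    0,
         86,  912,  115,    9,   11,    7,    8,   45,   42]), array([0.  , 0.01, 0.02, 0.03, 0.04, 0.05, 0.06, 0.07, 0.08, 0.09, 0.1 ,
       0.11, 0.12, 0.13, 0.14, 0.15, 0.16, 0.17, 0.18, 0.19, 0.2 ]))
handle top 87 [ 0.49690733 -0.21453035  0.18948883] [ 0.48631703 -0.22668305  0.18026466] [ 0.5095149  -0.20321371  0.19793744]
wheel [ 0.54654084 -0.18131519] 0.05934461755583368 804
```

View pics/crop215.png

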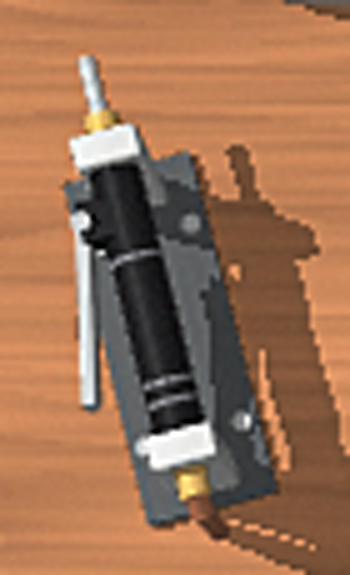

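View pics/crop365.png

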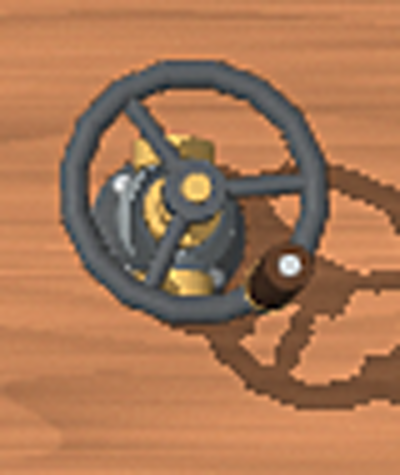

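Run:
```python
from h import *
W,p,d=cloud("top")
g=W[200:310,215:280].reshape(-1,3);gp=p[200:310,215:280].reshape(-1,3).astype(int)
m=(g[:,2]>.108)&(g[:,2]<.117)&(gp.sum(1)<150); q=g[m]
# fit grip line y=a x+b
a,b=np.polyfit(q[:,0],q[:,1],1);print(a,b,np.arctan(a))
m=(g[:,2]>.117)&(g[:,2]<.123)&(gp.sum(1)>350)
q=g[m]; ex=np.array([1,a])/np.hypot(1,a); ey=np.array([-ex[1],ex[0]]); s=q[:,:2]@ex; t=q[:,:2]@ey
print(np.histogram(s,20)); 
mid=(s.min()+s.max())/2
for k in (s<mid,s>mid): print(np.percentile(s[k],[2,50,98]),np.percentile(t[k],[2,50,98]),k.sum())
# all points above .09: coords
m=(g[:,2]>.085); q=g[m];s=q[:,:2]@ex;t=q[:,:2]@ey
im=np.zeros((300,500,3),np.uint8)
t0=np.median(t);s0=np.median(s)
for S,T,c in zip(s-s0,t-t0,gp[m]): cv2.circle(im,(int(250+S*1500),int(150-T*1500)),2,tuple(int(x) for x in c[::-1]),-1)
cv2.imwrite("pics/gunplan.png",im);print("s0 t0",s0,t0)
```

```text
0.2883249077547623 0.054380336344742985 0.28071158502676585
(array([29, 32,  0,  0,  1,  1,  0,  1,  0,  0,  0,  0,  0,  0,  4,  1,  0,
        0, 26, 30]), array([0.49814912, 0.50677489, 0.51540066, 0.52402642, 0.53265219,
       0.54127796, 0.54990373, 0.5585295 , 0.56715527, 0.57578104,
       0.58440681, 0.59303258, 0.60165834, 0.61028411, 0.61890988,
       0.62753565, 0.63616142, 0.64478719, 0.65341296, 0.66203873,
       0.6706645 ]))
[0.49888176 0.50707869 0.54697296] [0.03780065 0.05401416 0.08104193] 64
[0.62585331 0.66188439 0.67013287] [0.03589661 0.05222497 0.07433705] 61
s0 t0 0.5869502845281315 0.05371975785520651
```

View pics/gunplan.png

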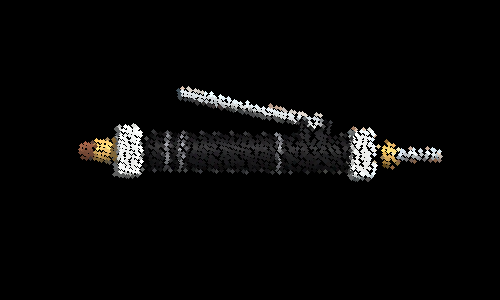

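The gun's yaw is about 0.28 rad. The squeeze pose, centred for the trigger fully home (gun x=-20, y=+6 mm), is near world (0.526, 0.213). The stop geometry agrees: the wheel centre is at (0.5465,-0.1813) and the handle at r=59.7 mm.

```bash
cat >> h.py <<'E'
from scipy.spatial.transform import Rotation as Ro
def R_of(o): return Ro.from_quat(np.roll(o['eef_rot'],-1))
def down(yaw_y): # tool z down, tool y at world angle yaw_y
    y=np.array([np.cos(yaw_y),np.sin(yaw_y),0]);z=np.array([0,0,-1.]);return Ro.from_matrix(np.c_[np.cross(y,z),y,z])
def delta(o,pos,R):
    C=R_of(o); return np.round(1000*C.inv().apply(np.array(pos)-o['eef_pos']),1),np.round((C.inv()*R).as_rotvec(),3)
E
python3 - <<'E'
import bench; print([ (n,getattr(bench,n)) for n in dir(bench) if not n.startswith('_')][:30])
from bench import *; from h import *
o=get_obs(); ya=.2807+np.pi/2-.003
print(delta(o,(.5261,.2132,.245),down(ya)))
E
```

```text
[('MotionError', <class 'bench.MotionError'>), ('camera', <function make.<locals>.drawn_camera at 0x7f219c4a00e0>), ('get_calibration', <function make.<locals>.<lambda> at 0x7f219c4a0680>), ('get_obs', <function make.<locals>.<lambda> at 0x7f219c4a05e0>), ('hand_in', <function connect.<locals>.done at 0x7f219c417740>), ('tip_extent', 0.014)]
(array([-4.025e+02, -1.742e+02, -4.000e-01]), array([-0.001, -0.001, -0.675]))
```

```bash
python3 -m jog '[[[-30,-13,0],[0,0,-0.05],1],[[-65,-28,0],[0,0,-0.11],1],[[-100,-43,0],[0,0,-0.17],1],[[-135,-58,0],[0,0,-0.23],1],[[-170,-74,0],[0,0,-0.29],1],[[-205,-89,0],[0,0,-0.35],1],[[-240,-104,0],[0,0,-0.41],1],[[-275,-119,0],[0,0,-0.47],1],[[-310,-134,0],[0,0,-0.53],1],[[-340,-147,0],[0,0,-0.58],1],[[-370,-160,0],[0,0,-0.63],1],[[-390,-169,0],[0,0,-0.66],1],[[-402.5,-174.2,0],[0,0,-0.675],1],[[-402.5,-174.2,0],[0,0,-0.675],1],[[-402.5,-174.2,0],[0,0,-0.675],1]]'
python3 - <<'E'
from bench import *; from h import *
o=get_obs();ya=.2807+np.pi/2-.003
print(o['q'],delta(o,(.5261,.2132,.245),down(ya)))
c=get_calibration("wrist");print(c['world_from_camera'].round(3))
p,d=camera("wrist"); cv2.imwrite("pics/w1.png",p[:,:,::-1]);np.save("wr_p.npy",p);np.save("wr_d.npy",d);np.save("wr_c.npy",c,allow_pickle=True)
E
```

```text
time_s: 1.35
eef_pos: [0.526, 0.2127, 0.244]
eef_rot: [-0.001, -0.137, 0.991, -0.0]
wrist_force: [-0.5, -1.1, -0.8]
opening: 0.999
[ 1.75538285e-01  1.66711721e-01  1.62601202e+00 -8.67579305e-04
  1.35134338e+00 -1.67026614e+00] (array([-0.3,  0.5, -1. ]), array([-0.001, -0.003, -0.003]))
[[-0.272  0.929  0.251  0.463]
 [ 0.962  0.263  0.068  0.196]
 [-0.003  0.26  -0.966  0.372]
 [ 0.     0.     0.     1.   ]]
```

View pics/w1.png

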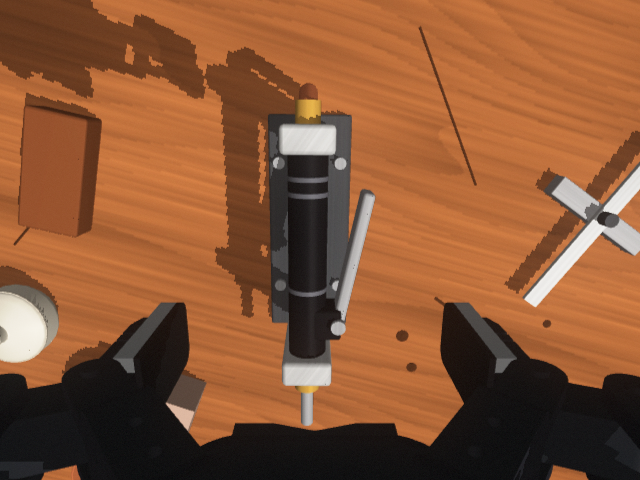

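The wrist view shows the grip at column ~307 running from (307,150) to (307,355). The trigger is on its right, with its free end at (367,195). I'll use this depth image to refine the gun pose.

Run:
```python
from h import *
W,p,d=cloud("wr")
g=W[80:430,230:400].reshape(-1,3);c=p[80:430,230:400].reshape(-1,3).astype(int)
def fit(z0,z1,col):
    m=(g[:,2]>z0)&(g[:,2]<z1)&col; return g[m]
q=fit(.109,.118,c.sum(1)<130); a,b=np.polyfit(q[:,0],q[:,1],1); th=np.arctan(a);print(len(q),th)
th=.278;ex=np.array([np.cos(th),np.sin(th)]);ey=np.array([-ex[1],ex[0]])
print("grip t",np.percentile(q[:,:2]@ey,[2,50,98]))
q=fit(.117,.124,c.sum(1)>450);s=q[:,:2]@ex;t=q[:,:2]@ey;mid=(s.min()+s.max())/2
for k in (s<mid,s>mid): print(np.percentile(s[k],[2,50,98]),np.percentile(t[k],[2,50,98]))
q=g[(g[:,2]>.085)];t=q[:,:2]@ey;s=q[:,:2]@ex;gc=.5846
k=(t>.0531+.018)&(s<.63);q=q[k]
for lo in np.arange(.54,.63,.01):
    m=(s[k]>lo)&(s[k]<lo+.01); print(round(lo,3),m.sum(),np.percentile(t[k][m],[3,97]).round(4),np.percentile(q[m,2],[5,90]).round(4))
```

```text
5464 0.29011032214808335
grip t [0.0463792  0.05593605 0.071171  ]
[0.49952407 0.50695268 0.51497603] [0.04128913 0.05660498 0.07180371]
[0.65528682 0.66243647 0.67065345] [0.03939591 0.05484937 0.06984553]
0.54 277 [0.0893 0.0974] [0.0947 0.1102]
0.55 404 [0.0715 0.0954] [0.098  0.3037]
0.56 240 [0.0849 0.0934] [0.0958 0.1102]
0.57 236 [0.0827 0.0914] [0.0963 0.1104]
0.58 227 [0.0806 0.0893] [0.0958 0.1103]
0.59 222 [0.0784 0.0872] [0.0963 0.1103]
0.6 220 [0.0763 0.085 ] [0.0953 0.1102]
0.61 266 [0.0716 0.0826] [0.0941 0.1103]
0.62 234 [0.0712 0.0807] [0.109  0.1151]
```

Run:
```python
from bench import *; from h import *
o=get_obs();print(delta(o,(.5260,.2142,.091),down(.267+np.pi/2)), o['time_s'])
```

```text
(array([ -1.1,   0.8, 153.1]), array([-0.001, -0.002,  0.009])) 1.4
```

```bash
python3 -m jog '[[[-1,1,20],[0,0,0.009],1],[[-1,1,50],[0,0,0.009],1],[[-1,1,80],[0,0,0.009],1],[[-1,1,110],[0,0,0.009],1],[[-1,1,130],[0,0,0.009],1],[[-1,1,145],[0,0,0.009],1],[[-1,1,153],[0,0,0.009],1],[[-1,1,153],[0,0,0.009],1],[[-1,1,153],[0,0,0.009],1]]'
python3 - <<'E'
from bench import *; from h import *
o=get_obs();print(delta(o,(.5260,.2142,.091),down(.267+np.pi/2)),o['wrist_force'])
p,d=camera("wrist"); cv2.imwrite("pics/w2.png",p[:,:,::-1])
E
```

```text
time_s: 2.15
eef_pos: [0.5255, 0.2151, 0.0914]
eef_rot: [-0.001, -0.134, 0.991, -0.0]
wrist_force: [0.3, -0.3, 0.6]
opening: 1.0
(array([-0.2, -1. ,  0.4]), array([-0.   , -0.003,  0.001])) [ 0.26285357 -0.30236398  0.6055312 ]
```

View pics/w2.png

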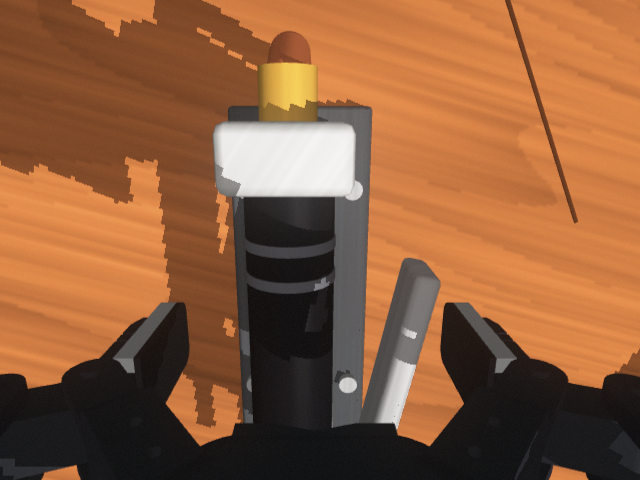

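The fingers straddle the grip and trigger, with the left finger at ~(150,340) and the right at ~(480,340). Now I'll squeeze.

```bash
python3 -m jog '[[[0,-1,0],[0,0,0],0.6],[[0,-1,0],[0,0,0],0.5],[[0,-1,0],[0,0,0],0.45],[[0,-1,0],[0,0,0],0.4],[[0,-1,0],[0,0,0],0.35],[[0,-1,0],[0,0,0],0.3],[[0,-1,0],[0,0,0],0.2],[[0,-1,0],[0,0,0],0.2],[[0,-1,0],[0,0,0],0.2]]'
python3 - <<'E'
from bench import *; from h import *
o=get_obs();print(delta(o,(.5260,.2142,.091),down(.267+np.pi/2)),o['wrist_force'],o['opening']*85)
p,d=camera("wrist"); cv2.imwrite("pics/w3.png",p[:,:,::-1])
E
```

```text
time_s: 2.95
eef_pos: [0.5274, 0.2137, 0.0939]
eef_rot: [0.001, -0.134, 0.991, -0.001]
wrist_force: [-3.6, -1.6, 10.8]
opening: 0.415
(array([1.2, 0.9, 2.9]), array([-0.002,  0.001,  0.002])) [-3.55618667 -1.57683124 10.81304904] 35.282564531735744
```

View pics/w3.png

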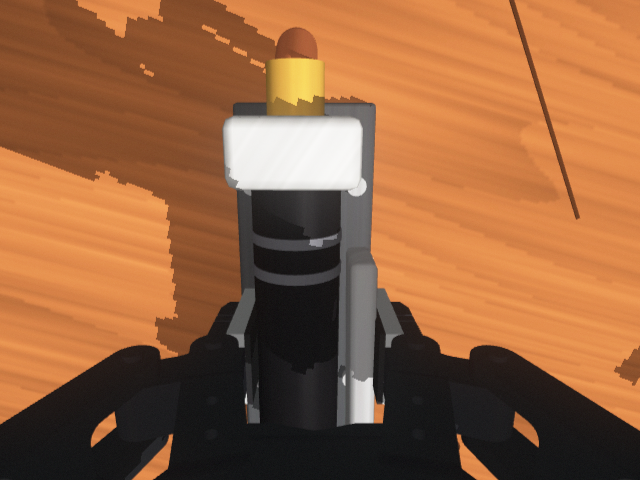

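The trigger now lies parallel to the grip, its right edge running from (376,262) to (372,410). I'll check it in depth before releasing.

Run:
```python
from bench import *; from h import *
c=get_calibration("wrist");p,d=camera("wrist");np.save("wr_p.npy",p);np.save("wr_d.npy",d);np.save("wr_c.npy",c,allow_pickle=True)
W,p,d=cloud("wr")
th=.267;ex=np.array([np.cos(th),np.sin(th)]);ey=np.array([-ex[1],ex[0]])
for v in range(270,420,15):
    r=W[v,240:390]; t=r[:,:2]@ey;s=r[:,:2]@ex
    m=(r[:,2]>.095)&(r[:,2]<.112)&(np.arange(240,390)>342)&(np.arange(240,390)<380)
    if m.sum()>3: print(v,s[m].mean().round(4),t[m].min().round(4),t[m].max().round(4),np.nanmax(r[m,2]).round(4))
```

```text
270 0.5394 0.0773 0.0852 0.1104
285 0.5439 0.0773 0.0848 0.1109
300 0.549 0.0774 0.0877 0.11
315 0.5535 0.0775 0.0867 0.1109
330 0.558 0.0776 0.0851 0.1114
345 0.5629 0.0777 0.0851 0.1108
360 0.5681 0.0779 0.085 0.111
375 0.5733 0.0779 0.0852 0.1106
390 0.5786 0.078 0.0854 0.1106
405 0.584 0.0781 0.0856 0.1102
```

The trigger has rotated by about 0.2 rad or slightly more from its released slope, so it is fully home. Releasing now.

```bash
python3 -m jog '[[[0,0,0],[0,0,0],0.5],[[-1,-1,2],[0,0,0],0.7],[[-1,-1,2],[0,0,0],0.9],[[-1,-1,2],[0,0,0],1],[[-1,-1,2],[0,0,0],1],[[-1,-1,2],[0,0,0],1],[[-1,-1,2],[0,0,0],1]]'
python3 - <<'E'
from bench import *; from h import *
o=get_obs();print(o['wrist_force'],o['opening']*85,o['eef_pos'])
p,d=camera("wrist"); cv2.imwrite("pics/w4.png",p[:,:,::-1])
E
```

```text
time_s: 3.63
eef_pos: [0.5289, 0.2126, 0.092]
eef_rot: [0.001, -0.134, 0.991, -0.001]
wrist_force: [0.0, -0.3, -0.3]
opening: 0.993
[ 0.00074847 -0.25200535 -0.30297704] 84.38251832236722 [0.52885452 0.21264967 0.09203756]
```

View pics/w4.png

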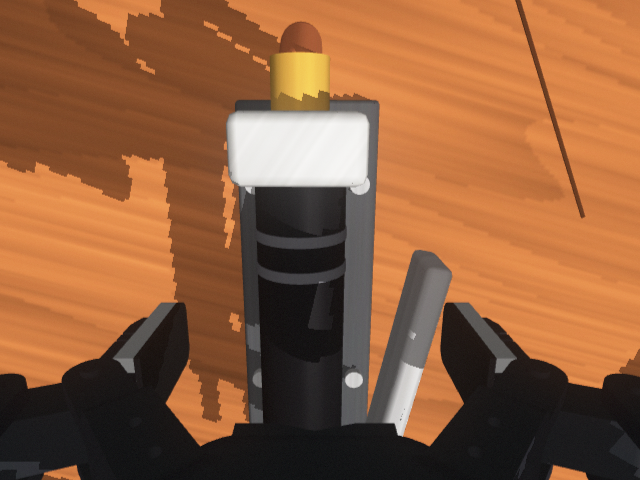

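The trigger has sprung back to its released angle (free end at (432,260)). Now I'll raise the tool and go over the handle.

```bash
python3 -m jog '[[[0,0,-20],[0,0,0],1],[[0,0,-50],[0,0,0],1],[[0,0,-85],[0,0,0],1],[[0,0,-120],[0,0,0],1],[[0,0,-150],[0,0,0],1],[[0,0,-155],[0,0,0],1]]'
python3 - <<'E'
from bench import *; from h import *
o=get_obs();print(delta(o,(.4969,-.2145,.247),down(np.pi/2)),o['wrist_force'])
E
```

```text
time_s: 4.18
eef_pos: [0.5316, 0.2135, 0.2539]
eef_rot: [0.006, -0.134, 0.991, -0.001]
wrist_force: [1.9, -0.1, 1.0]
opening: 1.001
(array([ 147.2, -403.4,    6.8]), array([-0.002,  0.012,  0.269])) [ 1.88370961 -0.13562851  0.98987452]
```

```bash
python3 -m jog '[[[9,-25,0],[0,0,0.01],1],[[20,-55,1],[0,0,0.03],1],[[32,-88,2],[0,0,0.05],1],[[44,-121,2],[0,0,0.08],1],[[56,-154,2],[0,0,0.1],1],[[68,-187,3],[0,0,0.12],1],[[80,-220,3],[0,0,0.15],1],[[92,-253,4],[0,0,0.17],1],[[104,-286,4],[0,0,0.19],1],[[116,-319,5],[0,0,0.21],1],[[128,-350,6],[0,0,0.23],1],[[138,-378,7],[0,0,0.25],1],[[144,-395,7],[0,0,0.265],1],[[147,-403.4,7],[0,0.012,0.269],1],[[147,-403.4,7],[0,0.012,0.269],1],[[147,-403.4,7],[0,0.012,0.269],1]]'
python3 - <<'E'
from bench import *; from h import *
o=get_obs();print(o['q'],delta(o,(.4969,-.2145,.155),down(np.pi/2)),o['wrist_force'])
c=get_calibration("wrist");p,d=camera("wrist"); cv2.imwrite("pics/w5.png",p[:,:,::-1]);np.save("wr_p.npy",p);np.save("wr_d.npy",d);np.save("wr_c.npy",c,allow_pickle=True)
W,p,d=cloud("wr"); q=W.reshape(-1,3)
m=(q[:,2]>.184)&(q[:,2]<.195)&(np.hypot(q[:,0]-.497,q[:,1]+.2145)<.03);q2=q[m];print(len(q2),q2.mean(0),np.percentile(q2,[2,98],axis=0))
q=q[(q[:,2]>.11)&(q[:,2]<.132)]
r=np.hypot(q[:,0]-.5465,q[:,1]+.1813);q=q[(r>.05)&(r<.07)]
for i in range(5):
    A=np.c_[2*q[:,:2],np.ones(len(q))];s=np.linalg.lstsq(A,(q[:,:2]**2).sum(1),rcond=None)[0];R=np.sqrt(s[2]+s[0]**2+s[1]**2)
    rr=np.linalg.norm(q[:,:2]-s[:2],axis=1);q=q[abs(rr-R)<.01]
print("wheel",s[:2],R,len(q))
E
```

```text
time_s: 5.52
eef_pos: [0.4971, -0.214, 0.2463]
eef_rot: [-0.0, 0.0, 1.0, -0.001]
wrist_force: [0.1, 0.1, 0.3]
opening: 1.0
[-6.25061486e-01  1.04583280e-01  1.69094946e+00 -1.48116904e-03
  1.34590470e+00 -2.19545109e+00] (array([ 0.1, -0.4, 91.3]), array([-0.001, -0.001, -0.   ])) [0.06079007 0.1363234  0.30458348]
1923 [ 0.49699538 -0.21401399  0.18944549] [[ 0.48716045 -0.22451719  0.18521609]
 [ 0.50805476 -0.20363656  0.1914763 ]]
wheel [ 0.54555046 -0.18155963] 0.05864350055822685 10126
```

View pics/w5.png

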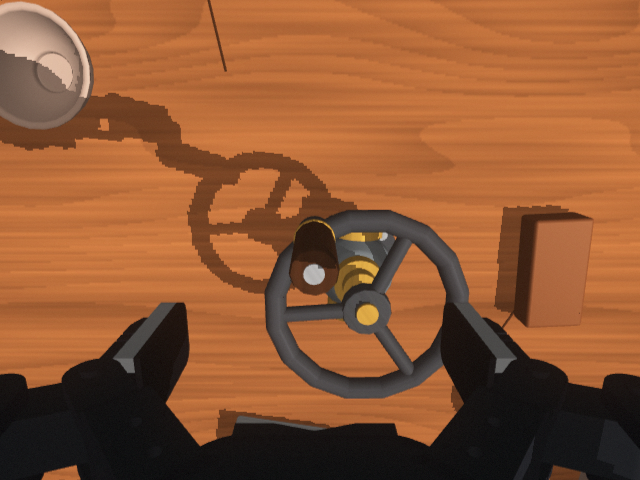

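The handle top is at (314,272) px, directly under the tool and between the jaws. Descend and grip.

```bash
python3 -m jog '[[[0,0,25],[0,0,0],1],[[0,0,55],[0,0,0],1],[[0,0,78],[0,0,0],1],[[0,0,91],[0,0,0],1],[[0,0,91],[0,0,0],1],[[0,0,91],[0,0,0],0.5],[[0,0,91],[0,0,0],0.3],[[0,0,91],[0,0,0],0.1],[[0,0,91],[0,0,0],0.1],[[0,0,91],[0,0,0],0.1],[[0,0,91],[0,0,0],0.1]]'
python3 - <<'E'
from bench import *; from h import *
o=get_obs();print(o['eef_pos'],o['wrist_force'],o['opening']*85, R_of(o).as_matrix().round(3))
p,d=camera("wrist"); cv2.imwrite("pics/w6.png",p[:,:,::-1])
C=np.array([.546,-.1814]);v=o['eef_pos'][:2]-C;print(np.hypot(*v),np.degrees(np.arctan2(v[1],v[0])))
E
```

```text
time_s: 6.48
eef_pos: [0.4977, -0.214, 0.1567]
eef_rot: [0.0, -0.0, 1.0, -0.001]
wrist_force: [0.1, 0.3, 5.2]
opening: 0.269
[ 0.49765971 -0.21396681  0.15669487] [0.10961291 0.33929187 5.24632522] 22.84359988280646 [[-1.    -0.001  0.001]
 [-0.001  1.    -0.003]
 [-0.001 -0.003 -1.   ]]
0.058287050671821286 -146.03188815408365
```

View pics/w6.png

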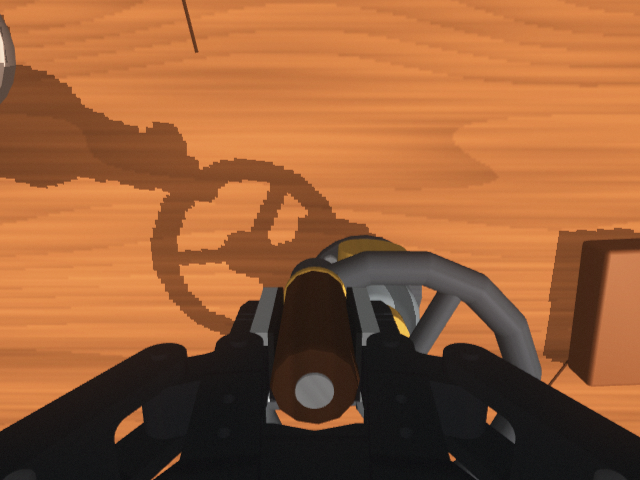

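The handle is gripped at an opening of 22.8 mm. I'll work out the clockwise arc rows, starting with the first 96°, which must be free because the valve starts at least 108° open.

```bash
cat >> h.py <<'E'
C=np.array([.546,-.1814])
def arc(o,degs,C=C,r=.06,z=None):
    p=o['eef_pos'][:2]; a=np.arctan2(*(p-C)[::-1]); R=R_of(o)
    for d in degs:
        b=a+np.radians(d); t=np.r_[C+r*np.array([np.cos(b),np.sin(b)]),o['eef_pos'][2] if z is None else z]
        s,w=delta(o,t,down(np.pi/2)); print(d,s.round(1),w)
    print("ang",np.degrees(a).round(2),"r",np.hypot(*(p-C)).round(4),'F',o['wrist_force'].round(1),'t',o['time_s'])
E
python3 - <<'E'
from bench import *; from h import *
arc(get_obs(),range(-12,-100,-12))
E
```

```text
-12 [ 7.3 10.1 -0. ] [-0.002  0.001  0.001]
-24 [10.7 22.2 -0.1] [-0.002  0.001  0.001]
-36 [11.6 34.7 -0.1] [-0.002  0.001  0.001]
-48 [ 9.9 47.1 -0.1] [-0.002  0.001  0.001]
-60 [ 5.6 58.9 -0.2] [-0.002  0.001  0.001]
-72 [-1.1 69.5 -0.2] [-0.002  0.001  0.001]
-84 [-9.8 78.5 -0.2] [-0.002  0.001  0.001]
-96 [-20.2  85.5  -0.2] [-0.002  0.001  0.001]
ang -146.01 r 0.0583 F [-2.1  0.6  6. ] t 6.5333
```

```bash
python3 -m jog '[[[3,5,0],[0,0,0],0.1],[[6,10,0],[0,0,0],0.1],[[9.5,22,0],[0,0,0],0.1],[[10.5,34.5,0],[0,0,0],0.1],[[9,47,0],[0,0,0],0.1],[[5,59,0],[0,0,0],0.1],[[-1.5,69.5,0],[0,0,0],0.1],[[-10,78.5,0],[0,0,0],0.1],[[-20,85.5,0],[0,0,0],0.1],[[-20,85.5,0],[0,0,0],0.1]]'
python3 - <<'E'
from bench import *; from h import *
o=get_obs();arc(o,range(-4,-17,-4));print(o['eef_pos'],o['opening'])
E
```

```text
time_s: 7.37
eef_pos: [0.519, -0.1278, 0.1567]
eef_rot: [0.002, -0.001, 1.0, -0.002]
wrist_force: [3.6, -4.0, -1.9]
opening: 0.266
-4 [-3.8  1.7  0. ] [-0.004  0.003  0.002]
-8 [-7.7  3.2  0. ] [-0.004  0.003  0.002]
-12 [-11.8   4.4   0. ] [-0.004  0.003  0.002]
-16 [-15.9   5.3   0. ] [-0.004  0.003  0.002]
ang 116.71 r 0.06 F [ 3.6 -4.  -1.9] t 7.3667
[ 0.51900578 -0.12776206  0.15673454] 0.26606180698112464
```

```bash
python3 -m jog '[[[-4,1.7,0],[0,0,0],0.1],[[-7.7,3.2,0],[0,0,0],0.1],[[-11.8,4.4,0],[0,0,0],0.1],[[-11.8,4.4,0],[0,0,0],0.1]]'
python3 - <<'E'
from bench import *; from h import *
o=get_obs();arc(o,range(-4,-17,-4))
E
```

```text
time_s: 7.7
eef_pos: [0.5308, -0.123, 0.1567]
eef_rot: [0.001, -0.001, 1.0, -0.003]
wrist_force: [1.0, -3.7, -1.5]
opening: 0.264
-4 [-4.2  0.5  0. ] [-0.005  0.003  0.003]
-8 [-8.3  1.2  0. ] [-0.005  0.003  0.003]
-12 [-12.5   1.5   0. ] [-0.005  0.003  0.003]
-16 [-16.7   1.5   0. ] [-0.005  0.003  0.003]
ang 104.6 r 0.0604 F [ 1.  -3.7 -1.5] t 7.7
```

```bash
python3 -m jog '[[[-4.2,0.7,0],[0,0,0],0.1],[[-8.3,1.2,0],[0,0,0],0.1],[[-12.5,1.5,0],[0,0,0],0.1],[[-16.7,1.5,0],[0,0,0],0.1],[[-16.7,1.5,0],[0,0,0],0.1]]'
python3 - <<'E'
from bench import *; from h import *
o=get_obs();arc(o,range(-4,-17,-4))
E
```

```text
time_s: 8.12
eef_pos: [0.5482, -0.1207, 0.1567]
eef_rot: [0.002, -0.001, 1.0, -0.002]
wrist_force: [1.6, 1.6, 0.9]
opening: 0.266
-4 [-4.1 -1.   0. ] [-0.004  0.003  0.003]
-8 [-8.3 -1.6  0. ] [-0.004  0.003  0.003]
-12 [-12.4  -2.5   0. ] [-0.004  0.003  0.003]
-16 [-16.4  -3.7   0.1] [-0.004  0.003  0.003]
ang 87.97 r 0.0607 F [1.6 1.6 0.9] t 8.1167
```

```bash
python3 -m jog '[[[-4.2,-0.8,0],[0,0,0],0.1],[[-8.3,-1.6,0],[0,0,0],0.1],[[-12.4,-2.5,0],[0,0,0],0.1],[[-16.4,-3.7,0],[0,0,0],0.1],[[-16.4,-3.7,0],[0,0,0],0.1]]'
python3 - <<'E'
from bench import *; from h import *
o=get_obs();arc(o,range(-4,-17,-4))
E
```

```text
time_s: 8.53
eef_pos: [0.5658, -0.1237, 0.1567]
eef_rot: [0.002, -0.002, 1.0, -0.001]
wrist_force: [2.7, 5.1, 0.9]
opening: 0.267
-4 [-3.6 -2.5  0. ] [-0.002  0.005  0.003]
-8 [-7.4 -4.3  0. ] [-0.002  0.005  0.003]
-12 [-11.   -6.3   0.1] [-0.002  0.005  0.003]
-16 [-14.5  -8.6   0.1] [-0.002  0.005  0.003]
ang 71.07 r 0.061 F [2.7 5.1 0.9] t 8.5333
```

```bash
sed -i 's/C=np.array(\[.546,-.1814\])/C=np.array([.5475,-.1805])/' h.py; python3 -m jog '[[[-3.7,-1.8,0],[0,0,0],0.1],[[-7.4,-3.7,0],[0,0,0],0.1],[[-11,-5.8,0],[0,0,0],0.1],[[-14.5,-8,0],[0,0,0],0.1],[[-14.5,-8,0],[0,0,0],0.1]]'
python3 - <<'E'
from bench import *; from h import *
o=get_obs();arc(o,range(-4,-17,-4))
E
```

```text
time_s: 8.95
eef_pos: [0.5818, -0.1316, 0.1567]
eef_rot: [0.003, -0.001, 1.0, -0.001]
wrist_force: [3.5, 3.9, -0.3]
opening: 0.266
-4 [-3.5 -2.3  0. ] [-0.002  0.007  0.003]
-8 [-6.6 -5.1  0.1] [-0.002  0.007  0.003]
-12 [-9.6 -8.   0.1] [-0.002  0.007  0.003]
-16 [-12.3 -11.2   0.1] [-0.002  0.007  0.003]
ang 54.99 r 0.0597 F [ 3.5  3.9 -0.3] t 8.95
```

```bash
python3 -m jog '[[[-3.5,-2.3,0],[0,0,0],0.1],[[-6.6,-5.1,0],[0,0,0],0.1],[[-9.6,-8,0],[0,0,0],0.1],[[-12.3,-11.2,0],[0,0,0],0.1],[[-12.3,-11.2,0],[0,0,0],0.1]]'
python3 - <<'E'
from bench import *; from h import *
o=get_obs();arc(o,range(-4,-17,-4))
E
```

```text
time_s: 9.37
eef_pos: [0.5949, -0.1439, 0.1568]
eef_rot: [0.004, -0.001, 1.0, -0.001]
wrist_force: [2.0, -1.7, -1.5]
opening: 0.27
-4 [-2.5 -3.3  0. ] [-0.003  0.008  0.002]
-8 [-4.7 -6.9  0.1] [-0.003  0.008  0.002]
-12 [ -6.6 -10.6   0.1] [-0.003  0.008  0.002]
-16 [ -8.3 -14.5   0.1] [-0.003  0.008  0.002]
ang 37.68 r 0.0599 F [ 2.  -1.7 -1.5] t 9.3667
```

```bash
python3 -m jog '[[[-2.5,-3.3,0],[0,0,0],0.1],[[-4.7,-6.9,0],[0,0,0],0.1],[[-6.6,-10.6,0],[0,0,0],0.1],[[-8.3,-14.5,0],[0,0,0],0.1],[[-8.3,-14.5,0],[0,0,0],0.1]]'
python3 - <<'E'
from bench import *; from h import *
o=get_obs();arc(o,range(-4,-17,-4))
E
```

```text
time_s: 9.78
eef_pos: [0.6036, -0.1594, 0.1567]
eef_rot: [0.004, -0.001, 1.0, -0.002]
wrist_force: [0.7, -1.0, -0.4]
opening: 0.269
-4 [-1.4 -4.   0. ] [-0.003  0.008  0.002]
-8 [-2.4 -8.   0. ] [-0.003  0.008  0.002]
-12 [ -3.2 -12.1   0.1] [-0.003  0.008  0.002]
-16 [ -3.7 -16.3   0.1] [-0.003  0.008  0.002]
ang 20.6 r 0.06 F [ 0.7 -1.  -0.4] t 9.7833
```

```bash
python3 -m jog '[[[-1.4,-4,0],[0,0,0],0.1],[[-2.4,-8,0],[0,0,0],0.1],[[-3.2,-12.1,0],[0,0,0],0.1],[[-3.7,-16.3,0],[0,0,0],0.1],[[-3.7,-16.3,0],[0,0,0],0.1]]'
python3 - <<'E'
from bench import *; from h import *
o=get_obs();arc(o,range(-4,-17,-4))
E
```

```text
time_s: 10.2
eef_pos: [0.6074, -0.1768, 0.1568]
eef_rot: [0.004, -0.001, 1.0, -0.002]
wrist_force: [-0.4, -1.6, -1.6]
opening: 0.262
-4 [-0.1 -4.2  0. ] [-0.004  0.008  0.001]
-8 [ 0.1 -8.4  0. ] [-0.004  0.008  0.001]
-12 [  0.6 -12.5   0. ] [-0.004  0.008  0.001]
-16 [  1.4 -16.7   0.1] [-0.004  0.008  0.001]
ang 3.52 r 0.06 F [-0.4 -1.6 -1.6] t 10.2
```

```bash
python3 -m jog '[[[-0.1,-4.2,0],[0,0,0],0.1],[[0.1,-8.4,0],[0,0,0],0.1],[[0.6,-12.5,0],[0,0,0],0.1],[[1.4,-16.7,0],[0,0,0],0.1],[[1.4,-16.7,0],[0,0,0],0.1]]'
python3 - <<'E'
from bench import *; from h import *
o=get_obs();arc(o,range(-4,-17,-4))
E
```

```text
time_s: 10.62
eef_pos: [0.6073, -0.1844, 0.1567]
eef_rot: [0.005, -0.002, 1.0, 0.006]
wrist_force: [4.6, 34.1, 7.4]
opening: 0.268
-4 [ 0.4 -4.2 -0.1] [0.012 0.01  0.003]
-8 [ 1.1 -8.3 -0.1] [0.012 0.01  0.003]
-12 [  2.1 -12.4  -0.2] [0.012 0.01  0.003]
-16 [  3.4 -16.3  -0.2] [0.012 0.01  0.003]
ang -3.73 r 0.06 F [ 4.6 34.1  7.4] t 10.6167
```

There is a stop here: 34 N of reaction at about -3.7°, 217° from the start (0.60 turns, inside the stated range). I'll relax the push and read the true stop angle with only light pressure.

```bash
python3 -m jog '[[[0,1,0],[-0.012,0,0],0.1],[[0,1,0],[-0.012,0,0],0.1],[[0,1,0],[-0.012,0,0],0.1],[[0,1,0],[-0.012,0,0],0.1]]'
python3 - <<'E'
from bench import *; from h import *
o=get_obs();arc(o,range(-4,-5,-4));print(o['eef_pos'])
E
python3 -m jog '[[[0,-1,0],[0,0,0],0.1],[[0,-1,0],[0,0,0],0.1],[[0,-1,0],[0,0,0],0.1]]'
python3 - <<'E'
from bench import *; from h import *
o=get_obs();arc(o,range(-4,-5,-4));print(o['eef_pos'])
E
```

```text
time_s: 10.95
eef_pos: [0.6075, -0.1838, 0.1568]
eef_rot: [0.005, -0.002, 1.0, 0.011]
wrist_force: [1.5, 4.6, 0.7]
opening: 0.264
-4 [ 0.4 -4.2 -0.1] [0.023 0.01  0.003]
ang -3.19 r 0.06 F [1.5 4.6 0.7] t 10.95
[ 0.60745301 -0.18384498  0.15678442]
time_s: 11.2
eef_pos: [0.6075, -0.184, 0.1567]
eef_rot: [0.005, -0.001, 1.0, 0.012]
wrist_force: [0.6, 8.7, 0.9]
opening: 0.263
-4 [ 0.5 -4.2 -0.1] [0.025 0.01  0.003]
ang -3.32 r 0.0601 F [0.6 8.7 0.9] t 11.2
[ 0.60746741 -0.18397715  0.15674906]
```

```bash
python3 -m jog '[[[0,0,0],[0.025,0.01,0.003],0.1],[[0,0,0],[0.025,0.01,0.003],0.1],[[0,0,0],[0.025,0.01,0.003],0.1],[[0,0,0],[0.025,0.01,0.003],0.1]]'
python3 - <<'E'
from bench import *; from h import *
o=get_obs();arc(o,range(-4,-5,-4));print(o['eef_pos'])
p,d=camera("top");cv2.imwrite("pics/t1.png",cv2.resize(p[210:310,360:460,::-1],None,fx=5,fy=5))
c=get_calibration("wrist");p,d=camera("wrist"); cv2.imwrite("pics/w7.png",p[:,:,::-1]);np.save("stop_p.npy",p);np.save("stop_d.npy",d);np.save("stop_c.npy",c,allow_pickle=True)
o=get_obs();arc(o,range(4,-5,-4));print(o['eef_pos'])
E
```

```text
time_s: 11.53
eef_pos: [0.6075, -0.1836, 0.1567]
eef_rot: [0.0, 0.0, 1.0, 0.001]
wrist_force: [0.2, 5.9, 0.6]
opening: 0.263
-4 [ 0.4 -4.2 -0. ] [ 0.002  0.001 -0.001]
ang -2.99 r 0.0601 F [0.2 5.9 0.6] t 11.5333
[ 0.60747049 -0.1836366   0.1567159 ]
4 [-0.   4.2  0. ] [ 0.002  0.001 -0.001]
0 [ 0.1  0.  -0. ] [ 0.002  0.001 -0.001]
-4 [ 0.4 -4.2 -0. ] [ 0.002  0.001 -0.001]
ang -3.0 r 0.0601 F [-0.2  6.   0.8] t 11.6333
[ 0.60747569 -0.18364748  0.15673618]
```

View pics/t1.png

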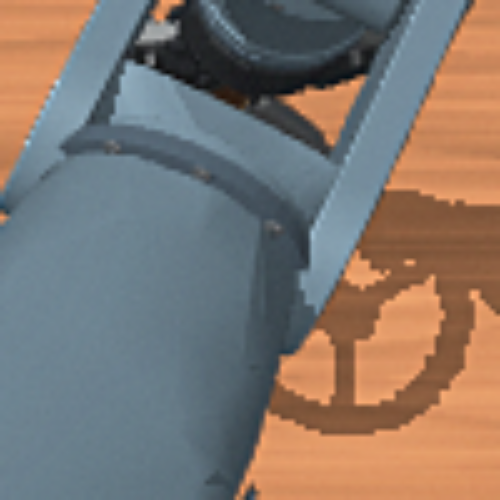

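View pics/w7.png

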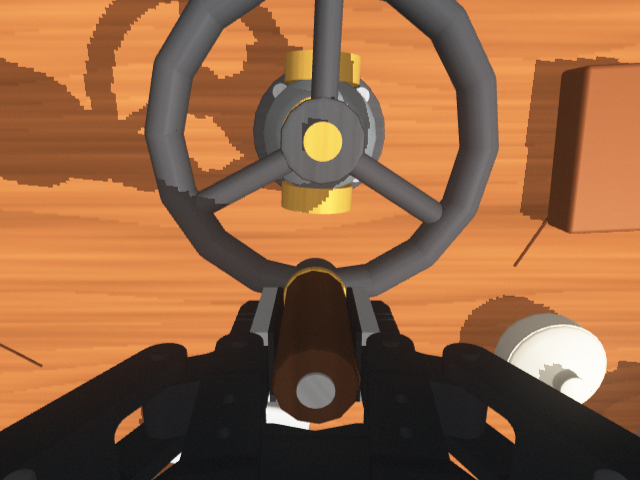

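The wrist view shows the hub at (323,141) and the handle foot at (316,265), which will be my reference for later. At the stop the TCP angle about the axis is about -3.0°. Now I'll generate the rows for three anticlockwise legs of 240°.

Run:
```python
from bench import *; from h import *
arc(get_obs(),range(15,241,15))
```

```text
15 [ 1.3 15.6  0. ] [ 0.002  0.001 -0.001]
30 [ 6.5 30.4  0. ] [ 0.002  0.001 -0.001]
45 [15.4 43.3  0.1] [ 0.002  0.001 -0.001]
60 [27.3 53.4  0.1] [ 0.002  0.001 -0.001]
75 [41.5 60.2  0.1] [ 0.002  0.001 -0.001]
90 [56.9 63.   0.1] [ 0.002  0.001 -0.001]
105 [72.5 61.8  0.1] [ 0.002  0.001 -0.001]
120 [87.3 56.5  0. ] [ 0.002  0.001 -0.001]
135 [100.2  47.7   0. ] [ 0.002  0.001 -0.001]
150 [110.3  35.7  -0. ] [ 0.002  0.001 -0.001]
165 [117.1  21.6  -0. ] [ 0.002  0.001 -0.001]
180 [ 1.199e+02  6.200e+00 -1.000e-01] [ 0.002  0.001 -0.001]
195 [ 1.187e+02 -9.400e+00 -1.000e-01] [ 0.002  0.001 -0.001]
210 [ 1.134e+02 -2.420e+01 -1.000e-01] [ 0.002  0.001 -0.001]
225 [ 1.045e+02 -3.710e+01 -1.000e-01] [ 0.002  0.001 -0.001]
240 [ 92.6 -47.3  -0.1] [ 0.002  0.001 -0.001]
ang -3.0 r 0.0601 F [-0.2  6.   0.8] t 11.6333
```

```bash
python3 -m jog '[[[0.3,6,0],[0,0,0],0.1],[[1.3,15.6,0],[0,0,0],0.1],[[6.5,30.4,0],[0,0,0],0.1],[[15.4,43.3,0],[0,0,0],0.1],[[27.3,53.4,0],[0,0,0],0.1],[[41.5,60.2,0],[0,0,0],0.1],[[56.9,63,0],[0,0,0],0.1],[[72.5,61.8,0],[0,0,0],0.1],[[87.3,56.5,0],[0,0,0],0.1],[[100.2,47.7,0],[0,0,0],0.1],[[110.3,35.7,0],[0,0,0],0.1],[[117.1,21.6,0],[0,0,0],0.1],[[119.9,6.2,0],[0,0,0],0.1],[[118.7,-9.4,0],[0,0,0],0.1],[[113.4,-24.2,0],[0,0,0],0.1],[[104.5,-37.1,0],[0,0,0],0.1],[[92.6,-47.3,0],[0,0,0],0.1],[[92.6,-47.3,0],[0,0,0],0.1]]'
python3 - <<'E'
from bench import *; from h import *
o=get_obs();arc(o,range(15,241,15));print(o['opening'],o['eef_pos'])
E
```

```text
time_s: 13.13
eef_pos: [0.5164, -0.2321, 0.1567]
eef_rot: [0.001, 0.001, 1.0, 0.001]
wrist_force: [2.5, -0.1, 0.6]
opening: 0.268
15 [-14.5  -6.    0. ] [ 0.002  0.002 -0.002]
30 [-30.   -8.4   0.1] [ 0.002  0.002 -0.002]
45 [-45.5  -6.6   0.1] [ 0.002  0.002 -0.002]
60 [-60.1  -0.8   0.1] [ 0.002  0.002 -0.002]
75 [-72.7   8.5   0.2] [ 0.002  0.002 -0.002]
90 [-82.4  20.8   0.2] [ 0.002  0.002 -0.002]
105 [-88.7  35.1   0.3] [ 0.002  0.002 -0.002]
120 [-91.   50.6   0.3] [ 0.002  0.002 -0.002]
135 [-89.2  66.2   0.3] [ 0.002  0.002 -0.002]
150 [-83.5  80.8   0.3] [ 0.002  0.002 -0.002]
165 [-74.1  93.3   0.3] [ 0.002  0.002 -0.002]
180 [-61.9 103.1   0.3] [ 0.002  0.002 -0.002]
195 [-47.5 109.3   0.3] [ 0.002  0.002 -0.002]
210 [-32.  111.6   0.3] [ 0.002  0.002 -0.002]
225 [-16.5 109.9   0.2] [ 0.002  0.002 -0.002]
240 [ -1.9 104.1   0.2] [ 0.002  0.002 -0.002]
ang -121.1 r 0.0602 F [ 2.5 -0.1  0.6] t 13.1333
0.2684875534589338 [ 0.51639103 -0.23207235  0.15670505]
```

Total so far is 241.9° of 720°. Second leg.

```bash
python3 -m jog '[[[-6,-3,0],[0,0,0],0.1],[[-14.5,-6,0],[0,0,0],0.1],[[-30,-8.4,0],[0,0,0],0.1],[[-45.5,-6.6,0],[0,0,0],0.1],[[-60.1,-0.8,0],[0,0,0],0.1],[[-72.7,8.5,0],[0,0,0],0.1],[[-82.4,20.8,0],[0,0,0],0.1],[[-88.7,35.1,0],[0,0,0],0.1],[[-91,50.6,0],[0,0,0],0.1],[[-89.2,66.2,0],[0,0,0],0.1],[[-83.5,80.8,0],[0,0,0],0.1],[[-74.1,93.3,0],[0,0,0],0.1],[[-61.9,103.1,0],[0,0,0],0.1],[[-47.5,109.3,0],[0,0,0],0.1],[[-32,111.6,0],[0,0,0],0.1],[[-16.5,109.9,0],[0,0,0],0.1],[[-1.9,104.1,0],[0,0,0],0.1],[[-1.9,104.1,0],[0,0,0],0.1]]'
python3 - <<'E'
from bench import *; from h import *
o=get_obs();arc(o,list(range(15,226,15))+[230,234,238]);print(o['opening'],o['eef_pos'])
E
```

```text
time_s: 14.63
eef_pos: [0.5174, -0.1287, 0.1568]
eef_rot: [0.002, 0.001, 1.0, -0.001]
wrist_force: [2.3, -6.2, -7.4]
opening: 0.269
15 [12.4 -9.5 -0. ] [-0.001  0.004 -0.002]
30 [ 21.9 -22.   -0.1] [-0.001  0.004 -0.002]
45 [ 27.8 -36.5  -0.1] [-0.001  0.004 -0.002]
60 [ 29.8 -52.1  -0.1] [-0.001  0.004 -0.002]
75 [ 27.6 -67.6  -0. ] [-0.001  0.004 -0.002]
90 [ 21.6 -82.    0. ] [-0.001  0.004 -0.002]
105 [ 12.  -94.4   0.1] [-0.001  0.004 -0.002]
120 [-5.000e-01 -1.039e+02  1.000e-01] [-0.001  0.004 -0.002]
135 [ -15.  -109.8    0.2] [-0.001  0.004 -0.002]
150 [ -30.6 -111.7    0.3] [-0.001  0.004 -0.002]
165 [ -46.1 -109.6    0.3] [-0.001  0.004 -0.002]
180 [ -60.5 -103.5    0.4] [-0.001  0.004 -0.002]
195 [-72.9 -93.9   0.4] [-0.001  0.004 -0.002]
210 [-82.4 -81.5   0.4] [-0.001  0.004 -0.002]
225 [-88.3 -67.    0.5] [-0.001  0.004 -0.002]
230 [-89.4 -61.8   0.5] [-0.001  0.004 -0.002]
234 [-89.9 -57.7   0.4] [-0.001  0.004 -0.002]
238 [-90.2 -53.5   0.4] [-0.001  0.004 -0.002]
ang 120.17 r 0.0599 F [ 2.3 -6.2 -7.4] t 14.6333
0.26856178983064666 [ 0.5173813 -0.12869    0.1568214]
```

```bash
python3 -m jog '[[[6,-4,0],[0,0,0],0.1],[[12.4,-9.5,0],[0,0,0],0.1],[[21.9,-22,0],[0,0,0],0.1],[[27.8,-36.5,0],[0,0,0],0.1],[[29.8,-52.1,0],[0,0,0],0.1],[[27.6,-67.6,0],[0,0,0],0.1],[[21.6,-82,0],[0,0,0],0.1],[[12,-94.4,0],[0,0,0],0.1],[[-0.5,-103.9,0],[0,0,0],0.1],[[-15,-109.8,0],[0,0,0],0.1],[[-30.6,-111.7,0],[0,0,0],0.1],[[-46.1,-109.6,0],[0,0,0],0.1],[[-60.5,-103.5,0],[0,0,0],0.1],[[-72.9,-93.9,0],[0,0,0],0.1],[[-82.4,-81.5,0],[0,0.002,0],0.1],[[-88.3,-67,0],[0,0.004,-0.002],0.1],[[-89.4,-61.8,0],[0,0.004,-0.002],0.1],[[-89.9,-57.7,0],[0,0.004,-0.002],0.1],[[-89.9,-57.7,0],[0,0.004,-0.002],0.1]]'
python3 - <<'E'
from bench import *; from h import *
o=get_obs();arc(o,[1,2,3]);print(o['opening'],o['eef_pos'])
print(delta(o,(.60747,-.1835,.1567),down(np.pi/2)))
E
```

```text
time_s: 16.22
eef_pos: [0.6074, -0.1853, 0.1568]
eef_rot: [0.0, -0.0, 1.0, -0.0]
wrist_force: [0.6, 1.1, -3.9]
opening: 0.265
1 [-0.  1. -0.] [-0.     0.001  0.   ]
2 [-0.1  2.1 -0. ] [-0.     0.001  0.   ]
3 [-0.1  3.1 -0. ] [-0.     0.001  0.   ]
ang -4.59 r 0.06 F [ 0.6  1.1 -3.9] t 16.2167
0.2652930372155855 [ 0.60735596 -0.18530471  0.15681388]
(array([-0.1,  1.8,  0.1]), array([-0.   ,  0.001,  0.   ]))
```

```bash
python3 -m jog '[[[0,1,0],[0,0,0],0.1],[[0,1.8,0],[0,0,0],0.1],[[0,1.8,0],[0,0,0],0.1],[[0,1.8,0],[0,0,0],0.1],[[0,1.8,0],[0,0,0],0.1],[[0,1.8,0],[0,0,0],0.1]]'
python3 - <<'E'
from bench import *; from h import *
o=get_obs();arc(o,[1]);print(o['opening'],o['eef_pos'])
c=get_calibration("wrist");p,d=camera("wrist"); cv2.imwrite("pics/w8.png",p[:,:,::-1]);np.save("end_p.npy",p);np.save("end_d.npy",d);np.save("end_c.npy",c,allow_pickle=True)
o=get_obs();arc(o,[1]);print(o['eef_pos'])
def meas(n):
    W,p,d=cloud(n)
    q=W[:300].reshape(-1,3);m=(q[:,2]>.126)&(q[:,2]<.133)&(np.hypot(q[:,0]-.547,q[:,1]+.181)<.015)
    hub=q[m].mean(0)
    c=np.load(n+"_c.npy",allow_pickle=True).item()
    return hub
print(meas("stop"),meas("end"))
a=np.load("stop_p.npy").astype(int)[:,:,:];b=p.astype(int)
sh,_=cv2.phaseCorrelate(np.float32(a[0:260,140:500].mean(2)),np.float32(b[0:260,140:500].mean(2)));print("shift whole",sh)
# rotation of the wheel: ECC euclidean
ga=np.uint8(a[0:290,140:500].mean(2));gb=np.uint8(b[0:290,140:500].mean(2))
M=np.eye(2,3,dtype=np.float32);cc,M=cv2.findTransformECC(ga,gb,M,cv2.MOTION_EUCLIDEAN);print(cc,M,np.degrees(np.arctan2(M[1,0],M[0,0])))
cv2.imwrite("pics/diff.png",np.uint8(np.clip(abs(a-b)*3,0,255)))
E
```

```text
time_s: 16.72
eef_pos: [0.6075, -0.184, 0.1569]
eef_rot: [0.001, -0.0, 1.0, -0.0]
wrist_force: [1.2, -1.6, -5.1]
opening: 0.264
1 [ 0.  1. -0.] [-0.001  0.001  0.   ]
ang -3.33 r 0.0601 F [ 1.2 -1.6 -5.1] t 16.7167
0.26401135182364466 [ 0.60745636 -0.18398436  0.15686341]
1 [ 0.  1. -0.] [-0.001  0.001  0.   ]
ang -3.3 r 0.0601 F [ 1.5 -1.1 -4.9] t 16.7667
[ 0.60745785 -0.18395602  0.1568592 ]
[ 0.54750105 -0.18057536  0.1275659 ] [ 0.54754884 -0.18044866  0.12756351]
shift whole (1.339570430322624, 0.028533521839392506)
0.9957560992962584 [[ 0.99997485 -0.00708887  2.197055  ]
 [ 0.00708887  0.99997485 -1.1469455 ]] 0.4061658
```

View pics/w8.png

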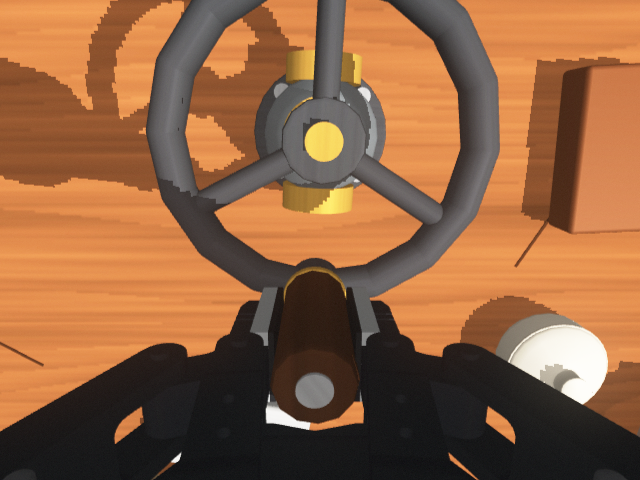

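View pics/diff.png

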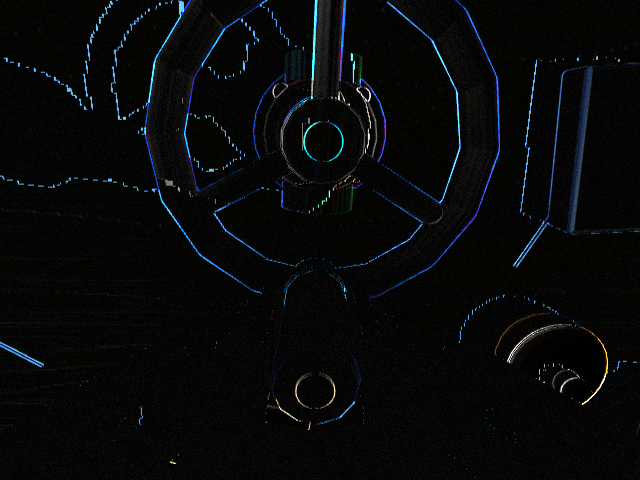

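The wheel is about 0.3–0.4° short of two turns by both the TCP angle and the image comparison. I'll nudge it.

```bash
python3 -m jog '[[[0,0.7,0],[0,0,0],0.1],[[0,0.7,0],[0,0,0],0.1],[[0,0.7,0],[0,0,0],0.1],[[0,0.7,0],[0,0,0],0.1],[[0,0.7,0],[0,0,0],0.1]]'
python3 - <<'E'
from bench import *; from h import *
p,d=camera("wrist")
o=get_obs();arc(o,[1]);print(o['eef_pos'],o['opening'])
a=np.load("stop_p.npy").astype(int);b=p.astype(int)
ga=np.uint8(a[0:290,140:500].mean(2));gb=np.uint8(b[0:290,140:500].mean(2))
M=np.eye(2,3,dtype=np.float32);cc,M=cv2.findTransformECC(ga,gb,M,cv2.MOTION_EUCLIDEAN);print(cc,np.degrees(np.arctan2(M[1,0],M[0,0])), M[:,2]+M[:,:2]@[183,141]-[183,141])
E
```

```text
time_s: 17.18
eef_pos: [0.6075, -0.1832, 0.1568]
eef_rot: [0.001, -0.0, 1.0, -0.0]
wrist_force: [2.7, -1.8, -5.2]
opening: 0.265
1 [-0.  1. -0.] [-0.001  0.001  0.   ]
ang -2.62 r 0.06 F [ 1.6 -1.9 -5.1] t 17.2333
[ 0.60746193 -0.18324364  0.15679584] 0.26373528317813333
0.9933486755444694 -0.009826388 [-0.4691498  -0.10298389]
```

The wheel is now within about 0.3° of exactly two turns. One last look at the bench before handing in.

Run:
```python
from bench import *; from h import *
p,d=camera("scene");cv2.imwrite("pics/s9.png",p[:,:,::-1])
o=get_obs();arc(o,[1]);print(o['opening'])
```

```text
1 [-0.  1. -0.] [-0.001  0.001  0.   ]
ang -2.62 r 0.06 F [ 2.4 -2.2 -4.9] t 17.2833
0.26322866885721224
```

View pics/s9.png

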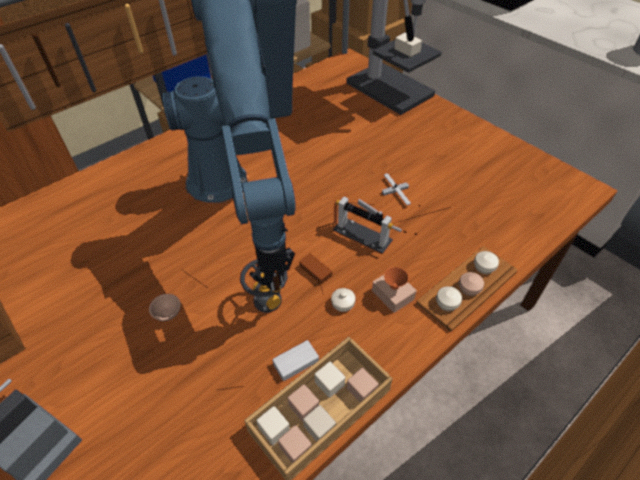

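The bystanders are at the same pixels as at the start, the gun's trigger is released, and the gripper still holds the handle at about (270,255).

```bash
python3 -c "
from bench import *
print(hand_in())"
```

```text
the job is handed in; nothing more can be done
None
```

I did the whole job in the order asked and handed it in at about 17.3 s, with the gripper still holding the crank handle. No verdict was reported.

- **Air gun:** I squeezed the trigger until it lay parallel to the grip. The depth image showed it had turned about 0.2 rad, which is fully home. I then opened the jaws, and the wrist picture showed it back at its released angle. While squeezed, the opening read 35 mm where 38 mm was expected. I relied on the depth image, which showed it home.
- **Valve to the stop:** I gripped the handle and turned it clockwise about 217° (0.60 turns) to a firm stop. The peak reaction I read was 34 N. I eased off and, pressing with about 6 N, read the stop at a handle angle of -3.0°.
- **Valve back off:** I turned it anticlockwise two full turns, tracking the angle in three legs. The tool angle ended at -2.6°, about 0.4° past the reading at the stop. Comparing the wrist pictures showed almost no rotation, but the hub sat about 0.5 px off. By these two checks the setting is within roughly 0.2–0.4° of two turns; I did not correct the remainder.
- **Other things on the bench:** the last scene picture shows them all where they started.

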